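# Read the air in a leather conditioning box

## Robot

A 6-joint arm with a two-finger parallel gripper is mounted at the origin on a cart in front of the work surface, level with it; the furniture and walls round the work are solid. World frame = base frame: x ahead of the robot, y to its left, z up, the work surface at z = 0. Lengths are in m, angles in rad, forces in N, time in s.
With the tool pointing down it reaches from about 0.375 to 0.9 m from the base axis. Payload 3.1 kg.
Tool frame: the origin (TCP) lies where the fingers leave the gripper's body, on its centre line; the fingertips stand 70 mm ahead of it and the grasp point (between the pads) lies 51 mm ahead of it; z points along the fingers, y is the line along which they close (so a half turn about z gives the same grasp; the last joint's range is limited). The gripper opens to 87 mm and grips with 3 to 60 N. Pads are 19 mm wide; open, the fingers measure 117 mm over their backs; the gripper's body (75 mm by 190 mm) begins 51 mm behind the grasp point.
Start: joints at [-0.178, 0.527, 1.433, -0, 1.181, -0.178], TCP at [0.625, 0, 0.292] pointing down, gripper open.
Joint ranges: [-3.08, 3.08], [-0.75, 2.2], [0.22, 2.44], [-1.43, 4.57], [0, 2.65], [-2.85, 2.85]. Speed limits (rad/s): [2.79, 2.79, 3.14, 3.14, 3.14, 3.14].

## Interface

Orientations are given as a unit quaternion [x, y, z, w].
In Python, from rig import robot gives the robot as it stands.
- The arm moves only by the tool send_rows, never from a script. Its argument "deltas" is text: rows parted by semicolons, each of 7 numbers parted by spaces: the shift along the tool's x, y, z in mm, then the turn, a rotation vector about the tool's x, y, z in degrees, then the opening, from 0 (shut) to 1 (fully open). A call has 1 to 10 rows; each row shifts and turns the commanded pose from where the row before left it, along the tool's axes as they then stand; what a row does not reach is not made up. A row lasts 1/8 s, in which the tool goes at most 62.5 mm and 10.7 degrees, less where a joint would pass 70% of its speed; a pose out of reach is approached as far as the arm can. A call is refused whole if a number of a shift passes 62.5 or a number of a turn 10.7, either way. A call with a gripper value outside its range is refused whole. The fingers move at their own pace and stop on an object; "newtons" is the grip in N (left out, the last holds). Time passes only in rows, so rows that do not move let the fingers close. It gives the time, the measured TCP pose, the force, the opening and the grip force at its end, in the units of the state.
- robot.get_obs(): the state, without advancing time (a new reading comes with each control period).
- robot.camera(name): name is "scene" or "side" or "wrist"; returns a dict with "image" (400x640x3 uint8, red, green, blue), "depth" (400x640 float32, m along the optical axis (not along the pixel's ray), 0 where there is no reading), "fovy" (degrees; the focal length in pixels is half the picture's height over the tangent of half this angle, whatever the lens; pixels are square), "cx", "cy" (the principal point, pixels), "k1" (the pictures are not rectified: a ray, as slopes to the right and down, at radius r is drawn at 1 + k1 r^2 times it, then the intrinsics apply), "rvec" (rotation vector, rad) and "tvec" (3), from world to camera coordinates, as OpenCV has them. Camera axes: x right, y down, z forward; pixel columns grow to the right and rows downward; lengths in m; the calibration is good to about 2 mm. A picture is of the moment at which its call begins.
- robot.hand_in(): hands the job in; it is judged then, once.
Trained networks look in the newest picture that a camera, given by its name, has taken for a name from the list of things; names that differ only in an ending like _2 or _b are one class to them, and where a whole thing is asked for, a point or a joint stands for the part that bears it (a point fixed in the world has none). Each returns a list of dicts, best first, with "p" (0 to 1); they miss things now and then, are a little off and sometimes report something else, mostly with a low value. They report only what shows in the picture. A call takes as long as a camera call. They do not tell look-alikes from the thing itself.
- robot.find_in(camera, thing): "box" ([left, top, right, bottom] in pixels, round what is visible of it).
- robot.cut_out(camera, thing): "region" (400x640 bool, what is visible of it) and "box" ([left, top, right, bottom] in pixels, round what is visible of it).
The state is a dict: "time": time; "q": joint angles; "joint_velocities": joint speeds; "joint_torque": joint torques, N m; "position": TCP position; "tool_rot": TCP orientation; "ft_force": force on the tool from outside, world axes, zero at the start; "moment": the same for the moment, N m; "grip_width": finger opening in m; "grip_force": force on a finger pad.
Only numpy, scipy, OpenCV 4.12 (cv2) and the standard library are available. Lean on these libraries where they do the work, as an engineer would, in place of code of your own. Each camera call takes 0.05 s, during which the arm holds its last target. There are 200 camera calls.

## Task

Slide the green-lidded conditioning box along its rollers, without lifting it off them, until it is home against the stop under the bridge; then take the humidity probe out of its rest tube and lower it upright through the brass guide bush into the box until the red depth band on its shaft is level with the top of the bush. The probe reads the air, so it must never touch the bush, bridge, track or box, and you finish still holding it there, steady and centred in the bush. Leave the dye jar, wax tin and thread spool where they stand.

Things in the scene. Friction and masses are not known exactly. Their poses are not given: they have to be found in the camera images.
- station: Roller track, fixed to the desk. Origin on the desk exactly below the guide bush; z up; its -y axis is the direction in which the box is pushed home. Twelve free-turning grey rollers (20 mm thick, tops at z = 34 mm) run from y = -75 to +240 mm between aluminium side rails 112 mm apart (rail tops at 48 mm, 136 mm wide outside, ends flared at +y).
- stop (a point): Middle of the end stop (dark plate with two black rubber buffers), on the buffers' faces, 56 mm above the desk and 81 mm from the guide's axis; the box's leading end comes to rest here. Axes as the station's.
- guide (a point): Centre of the guide bore at the top rim of the brass bush, 121 mm above the desk, axes as the station's. Round bore 22 mm in diameter, 15 mm deep (down to the bridge's underside); bush 33 mm across outside. The dark bridge that carries it spans the track: 148 mm along x, 36 mm along y, 8 mm thick, underside 106 mm above the desk, posts just outside the rails.
- cond_box: Conditioning box, white with a green lid: 108 mm (x) by 160 mm (y, along the track) by 60 mm tall, hollow, about 0.45 kg. Origin at the centre of its underside, z up. It stands on the rollers with 2 mm play to each rail and starts 80 to 140 mm short of home; it rolls with 1 to 2 N of push and hardly coasts.
- port (a point): Centre of the box's round probe port at the top of its black rubber grommet, 63 mm above the box's underside, 80 mm from either end face. The port is 30 mm wide, right through the 8 mm lid; the inner floor lies 60 mm below this point. With the box home against the stop, the port lies below the guide bush (about 1 mm beyond it), 9 mm under the bridge.
- probe: The humidity probe as a whole, about 0.12 kg; origin at the tip of its shaft, z up along the shaft.
- probe_grip (a point): Centre of the probe's black handle, a rounded block 24 mm (its x) by 30 mm (its y) by 90 mm tall, z up; a small display is on the -y face. Grip it across x or y from above. At the start the probe stands upright in its rest.
- probe_band (a point): Centre of the red depth band (8 mm tall) on the probe's steel shaft of 10 mm diameter: 71 mm below the handle's centre, 26 mm below the handle's underside.
- probe_tip (a point): Lower end of the probe's shaft (brass filter cap), on the probe's axis, 137 mm below the handle's centre, 66 mm below the band.
- rest: Probe rest, fixed on the desk: dark weighted round foot 80 mm across with an upright black tube (16 mm bore, 25 mm outside, collar 40 mm across at the top), rim 110 mm above the desk. Origin at the centre of its underside. The probe's shaft hangs in the tube and the handle's underside sits on the rim; the probe must be lifted 95 mm straight up to come clear.
- dye_jar: Jam jar with a red lid, 67 mm across, 81 mm tall, origin under its centre; stands on the desk behind the track. Leave alone.
- wax_tin: Flat tin with a dark green lid, 63 mm across, 21 mm tall, origin under its centre; on the desk in front of the track. Leave alone.
- thread_spool: Wooden spool of red thread, 35 mm across, 44 mm tall, origin under its centre; on the desk between rest and track. Leave alone.
There are look-alikes about, which are no part of the job. Of the things that look like the probe, the smaller one is meant. There is more than one size of the cond_box; the one meant has the size given above.

How it is judged:
On the way, in this order (a step that is already met when the one before it is completed fails the run):
1. the box is home against the stop, its port below the guide (y of port in the frame of guide between -0.006 and 0.005 m and linear speed of cond_box below 0.02 m/s), for 0.2 s.
2. the probe's tip is above the guide bush, out of its rest (z of probe_tip in the frame of guide above 0 m and horizontal distance between probe_tip and guide below 0.012 m).
At the end, for the whole second after the job is handed in: The robot still holds the probe, steady and clear of bush, bridge and box: depth band within 8 mm of the bush's top rim, tip and band within 4.5 mm of the bore's centre line, tilt under 4 degrees; the box is home against the stop within 5 mm (all of step 1 and x of port in the frame of guide between -0.006 and 0.006 m and horizontal distance between each of probe_tip, probe_band and guide below 0.0045 m and angle between probe_tip's own z axis and vertical below 0.07 rad and z of probe_band in the frame of guide between -0.008 and 0.008 m and contact force between the fingers and probe above 1 N and contact force between probe and station below 0.1 N and contact force between probe and cond_box below 0.1 N and linear speed of probe below 0.02 m/s); the arm keeps its last pose, push and grip.
It fails at once if the probe touches the bush, bridge or any of the station (contact force between probe and station above 0.2 N).
It fails at once if the probe touches the box (contact force between probe and cond_box above 0.2 N).
It fails at once if the box is lifted off the rollers or tipped (z of port in the frame of guide above -0.009 m or angle between port's own z axis and vertical above 0.12 rad).
It fails at once if dye jar, wax tin or thread spool is shifted by more than 15 mm (distance of any of dye_jar, wax_tin, thread_spool from where it was at the start of the episode above 0.015 m).
It also fails if it takes over 72 s, if anything falls off the work surface, if the arm or the gripper's body presses on something with over 40 N, if the wrist force passes 120 N, or if a joint passes its speed limit or range.

## Working session

There is one attempt and no reset: what is moved stays moved. The work goes in short steps, Python scripts to look and compute and a tool call to move; the robot and the scene stay as the last step left them, time stands still between calls to the robot, and variables do not carry over. Pictures are saved under pics/ and viewed, at most 11 in all, crops included, and the job is handed in when it is done.

Besides the shell and the picture viewer there is one more tool, called as name(argument=value, ...) on one line, values as JSON. send_rows: Moves the arm, as the interface text tells. Its arguments: {"type":"object","properties":{"deltas":{"type":"string"},"newtons":{"type":"number"}},"required":["deltas"]}

```bash
mkdir -p pics; ls; cat > h.py <<'E'
import numpy as np, cv2
from rig import robot
def cam(n):
    c=robot.camera(n); c['R']=cv2.Rodrigues(np.array(c['rvec'],float))[0]; c['t']=np.array(c['tvec'],float)
    c['f']=200/np.tan(np.radians(c['fovy'])/2)
    c['K']=np.array([[c['f'],0,c['cx']],[0,c['f'],c['cy']],[0,0,1]]); c['D']=np.array([c['k1'],0,0,0.]); return c
def slopes(c,uv):
    return cv2.undistortPoints(np.array(uv,float).reshape(-1,1,2),c['K'],c['D']).reshape(-1,2)
def world(c,uv,d):
    s=slopes(c,uv); d=np.array(d,float).reshape(-1,1)
    return (np.c_[s,np.ones(len(s))]*d-c['t'])@c['R']
def at_z(c,uv,z):
    s=slopes(c,uv); r=np.c_[s,np.ones(len(s))]@c['R']; o=-c['R'].T@c['t']
    return o+r*((z-o[2])/r[:,2])[:,None]
def proj(c,P):
    return cv2.projectPoints(np.array(P,float).reshape(-1,1,3),c['R'],c['t'],c['K'],c['D'])[0].reshape(-1,2)
def cloud(c,m=None):
    v,u=np.nonzero((c['depth']>0) if m is None else (m&(c['depth']>0)))
    return world(c,np.c_[u,v],c['depth'][v,u])
def save(c,n,box=None,k=1):
    im=c['image'][:,:,::-1]
    if box: l,t,r,b=box; im=im[t:b,l:r]
    cv2.imwrite('pics/'+n+'.png',cv2.resize(im,None,fx=k,fy=k,interpolation=cv2.INTER_CUBIC))
E
python3 - <<'E'
from h import *
np.set_printoptions(precision=4,suppress=True)
ims=[]
for n in ['scene','side']:
    c=cam(n); ims.append(c)
    save(c,n+'0')
    print(n,'cam at',-c['R'].T@c['t'],'f',c['f'],'k1',c['k1'])
    for th in ['station','cond_box','port','guide','probe','probe_grip','probe_band','rest','dye_jar','wax_tin','thread_spool']:
        try: r=robot.cut_out(n,th)
        except Exception as e: print(th,e); continue
        for x in r[:4]:
            P=cloud(c,x['region'])
            print(th,round(x['p'],2),np.round(x['box']), np.median(P,0) if len(P) else None, P[:,2].max() if len(P) else None)
E
```

```text
pics
scene cam at [-0.1095 -0.7834  0.8542] f 409.2141720837663 k1 -0.07684958051740959
station 0.75 [288. 208. 415. 300.] [ 0.5025 -0.2462  0.0352] 0.5480714413673481
station 0.53 [333. 315. 357. 342.] [ 0.3367 -0.357   0.0237] 0.02891327225228796
cond_box 0.78 [423. 218. 460. 246.] [ 0.7999 -0.2954  0.043 ] 0.048522100952874576
cond_box 0.68 [318. 211. 375. 262.] [ 0.5091 -0.1467  0.0948] 0.1022178262551607
cond_box 0.57 [251. 206. 262. 223.] [0.4047 0.1446 0.0366] 0.04968542404739906
port 0.89 [424. 220. 454. 250.] [ 0.8004 -0.2956  0.0429] 0.048522100952874576
port 0.63 [315. 211. 377. 262.] [ 0.5095 -0.1469  0.0948] 0.12062080864718093
guide 0.59 [291. 208. 414. 297.] [ 0.5014 -0.2454  0.0353] 0.12621501767209276
probe 0.85 [213. 158. 227. 225.] [0.3127 0.1792 0.1789] 0.24567602769832914
probe 0.61 [235. 144. 248. 172.] [0.4449 0.2758 0.1612] 0.20458179120675868
probe 0.17 [369. 189. 388. 220.] [ 0.732  -0.09    0.0569] 0.08560839596505175
probe_grip 0.71 [212. 158. 231. 227.] [0.3124 0.1792 0.1809] 0.24567602769832914
probe_grip 0.55 [237. 146. 251. 172.] [0.4449 0.2757 0.1626]
[... 1474 characters left out ...]
. 315. 265.] [0.4458 0.3004 0.1637] 0.20282430331229395
probe_grip 0.93 [375. 194. 403. 303.] [0.3133 0.2009 0.1783] 0.2449355884746621
probe_band 0.98 [298. 222. 311. 265.] [0.4459 0.3004 0.1639] 0.20282430331229395
probe_band 0.87 [374. 196. 401. 302.] [0.3137 0.2005 0.1783] 0.2451194516198884
probe_band 0.45 [311. 159. 389. 240.] [ 0.5097 -0.0647  0.0349] 0.19944705709142094
rest 0.94 [290. 262. 328. 323.] [0.4453 0.2992 0.0146] 0.1141093882713209
dye_jar 0.72 [265. 176. 284. 215.] [ 0.7388 -0.0522  0.054 ] 0.08564484220388573
wax_tin 0.75 [428. 188. 445. 198.] [ 0.3404 -0.3386  0.0236] 0.028224757773011304
thread_spool 0.85 [342. 257. 360. 284.] [0.4079 0.1639 0.031 ] 0.04805903222719091
```

View pics/scene0.png

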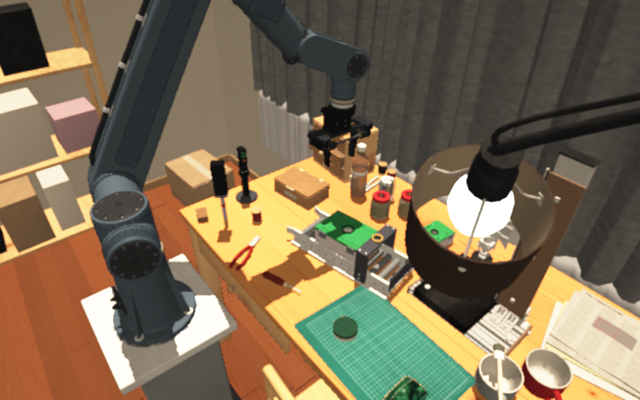

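View pics/side0.png

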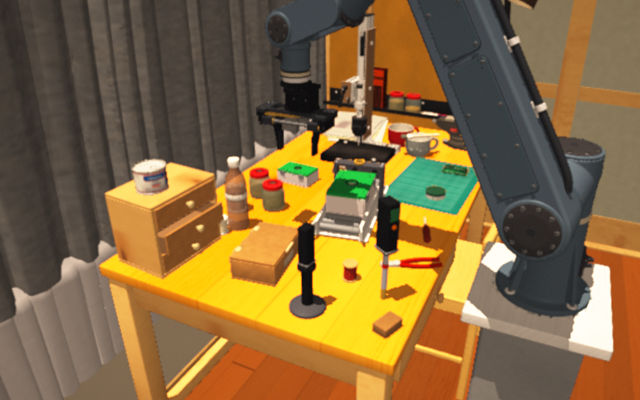

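Scene picture: the track runs from (290,235) to (415,290), with the full-size box's lid at (347,230), bridge and bush at about (377,238). 
Candidates for the probe: the short one in the round-footed rest at scene (242,165) / side (306,245), top z≈0.205 as specified, and the taller free-standing one at scene (220,185) / side (388,225), top 0.245. The short one is meant. 
Candidates for the box: the one on the rollers (347,230), and the small one on the desk at (437,232), 0.048 tall. The one on the rollers is meant.

```bash
python3 - <<'E'
from h import *
np.set_printoptions(precision=4,suppress=True)
c=cam('wrist'); s=cam('side'); sc=cam('scene')
print('wrist cam',-c['R'].T@c['t'], 'axis',c['R'][2],'x',c['R'][0], robot.get_obs()['position'],robot.get_obs()['tool_rot'])
a=cv2.resize(s['image'][190:330,270:420,::-1],None,fx=3,fy=3); 
b=cv2.resize(c['image'][:,:,::-1],(a.shape[0]*640//400*a.shape[0]//a.shape[0],a.shape[0])) if 0 else cv2.resize(c['image'][:,:,::-1],(340,212))
can=np.zeros((a.shape[0],a.shape[1]+340,3),np.uint8); can[:,:a.shape[1]]=a; can[:212,a.shape[1]:]=b
t=cv2.resize(sc['image'][195:305,275:425,::-1],(340,208)); can[212:420,a.shape[1]:]=t
cv2.imwrite('pics/m1.png',can)
# clouds near the station
for n,k in (('scene',sc),('side',s)):
    P=cloud(k); P=P[(P[:,0]>.35)&(P[:,0]<.75)&(P[:,1]>-.45)&(P[:,1]<.1)]
    for lo,hi in ((.040,.054),(.088,.102),(.108,.118),(.118,.126)):
        Q=P[(P[:,2]>lo)&(P[:,2]<hi)]
        if len(Q)>8: print(n,lo,len(Q),'med',np.median(Q,0),cv2.minAreaRect(Q[:,:2].astype(np.float32)*1000))
    np.save('/tmp/'+n,P)
E
```

```text
wrist cam [0.6242 0.0796 0.3839] axis [-0.     -0.2877 -0.9577] x [ 1.     -0.0006  0.0001] [0.625  0.     0.2923] [0.7071 0.7071 0.     0.    ]
scene 0.04 1012 med [ 0.5019 -0.1851  0.0479] ((621.504150390625, -165.258056640625), (318.0913391113281, 539.2761840820312), 8.438793182373047)
scene 0.088 1380 med [ 0.5251 -0.1476  0.0956] ((576.603759765625, -90.71353149414062), (415.9797668457031, 208.8565216064453), 67.95637512207031)
scene 0.108 468 med [ 0.536  -0.2476  0.1152] ((648.8989868164062, -134.76107788085938), (432.3790588378906, 116.00456237792969), 48.298892974853516)
scene 0.118 83 med [ 0.5467 -0.2454  0.1211] ((549.9437255859375, -243.99801635742188), (140.84901428222656, 31.760574340820312), 9.997543334960938)
side 0.04 807 med [ 0.5507 -0.0768  0.0478] ((621.455322265625, -192.48739624023438), (299.30096435546875, 484.7795104980469), 8.841641426086426)
side 0.088 1101 med [ 0.5334 -0.135   0.0958] ((540.1856689453125, -159.34861755371094), (146.8745880126953, 196.48175048828125), 8.914471626281738)
side 0.108 305 med [ 0.5482 -0.235   0.1154] ((553.8833618164062, -242.08108520507812), (149.2832794189453, 47.63909912109375), 8.57691764831543)
side 0.118 61 med [ 0.5536 -0.2386  0.1203] ((552.0745849609375, -239.64646911621094), (140.37474060058594, 35.886253356933594), 5.639111518859863)
```

View pics/m1.png

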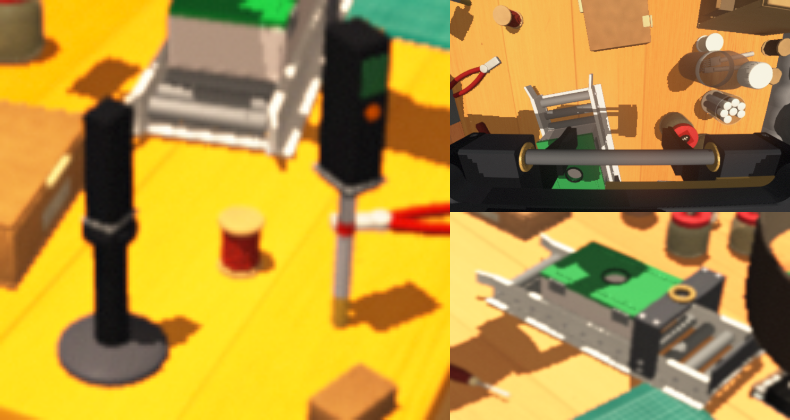

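The crop confirms the short probe standing in its round-footed rest (left, at crop (108,165)) and the tall decoy with its display at (350,95). Bottom right shows the box, and the brass bush on the dark bridge. Next I check overhead obstacles (the lamp) and get a rough station fit.

```bash
python3 - <<'E'
from h import *
np.set_printoptions(precision=3,suppress=True)
for n in ('scene','side'):
    c=cam(n); P=cloud(c)
    Q=P[(P[:,2]>.15)&(P[:,2]<.7)&(P[:,0]>.3)&(P[:,0]<.95)&(P[:,1]<.0)&(P[:,1]>-.7)]
    H,xe,ye=np.histogram2d(Q[:,0],Q[:,1],bins=[np.arange(.3,1,.1),np.arange(-.7,.05,.1)])
    print(n,H.astype(int)); 
    L=Q[Q[:,1]<-.2]; 
    if len(L): print(L.min(0),L.max(0))
    B=P[(abs(P[:,0]-.55)<.06)&(abs(P[:,1]+.24)<.05)&(P[:,2]>.119)&(P[:,2]<.126)]
    im=cv2.cvtColor(c['image'],cv2.COLOR_RGB2HSV); v,u=np.nonzero((im[:,:,0]>15)&(im[:,:,0]<35)&(im[:,:,1]>90))
    D=c['depth'][v,u]; W=world(c,np.c_[u,v],D); k=(D>0)&(abs(W[:,2]-.121)<.006)&(abs(W[:,0]-.55)<.06)&(abs(W[:,1]+.24)<.06)
    print('brass',k.sum(),u[k].min(),u[k].max(),v[k].min(),v[k].max(), at_z(c,[[(u[k].min()+u[k].max())/2,(v[k].min()+v[k].max())/2]],.121)) if k.sum() else 0
    R=P[(abs(P[:,2]-.048)<.0025)&(P[:,0]>.4)&(P[:,0]<.7)&(P[:,1]<-.02)&(P[:,1]>-.33)]
    th=np.radians(8.7)
    for d in (6,8,9,10,12):
        t=np.radians(d); x=R[:,0]*np.cos(t)+R[:,1]*np.sin(t); h,e=np.histogram(x,bins=np.arange(.3,.75,.004)); print(d,(h**2).sum(),[(round(e[i],3),h[i]) for i in np.argsort(-h)[:4]])
E
```

```text
scene [[   0    0    0    0    0    0  476]
 [   0    0    0    0    0    0 1687]
 [   0    0    0    0    0    0 2339]
 [2572 1847  298    0    0    0 1508]
 [   0    0    0    0    0    0   85]
 [   0    0    0    0    0    0    0]]
[ 0.633 -0.635  0.15 ] [ 0.7   -0.467  0.496]
brass 81 371 383 233 242 [[ 0.552 -0.244  0.121]]
6 11795 [(np.float64(0.448), np.int64(55)), (np.float64(0.46), np.int64(49)), (np.float64(0.464), np.int64(39)), (np.float64(0.452), np.int64(38))]
8 14351 [(np.float64(0.444), np.int64(61)), (np.float64(0.452), np.int64(60)), (np.float64(0.448), np.int64(56)), (np.float64(0.44), np.int64(35))]
9 16805 [(np.float64(0.44), np.int64(84)), (np.float64(0.444), np.int64(64)), (np.float64(0.448), np.int64(57)), (np.float64(0.436), np.int64(25))]
10 18891 [(np.float64(0.436), np.int64(101)), (np.float64(0.44), np.int64(67)), (np.float64(0.444), np.int64(46)), (np.float64(0.556), np.int64(28))]
12 14783 [(np.float64(0.428), np.int64(78)), (np.float64(0.424), np.int64(49)), (np.float64(0.436), np.int64(48)), (np.float64(0.432), np.int64(43))]
side [[  0   0   0   0   
[... 300 characters left out ...]
29)), (np.float64(0.456), np.int64(25)), (np.float64(0.46), np.int64(20)), (np.float64(0.464), np.int64(16))]
8 3297 [(np.float64(0.448), np.int64(39)), (np.float64(0.444), np.int64(23)), (np.float64(0.452), np.int64(22)), (np.float64(0.456), np.int64(16))]
9 3479 [(np.float64(0.444), np.int64(39)), (np.float64(0.448), np.int64(25)), (np.float64(0.44), np.int64(23)), (np.float64(0.452), np.int64(19))]
10 3329 [(np.float64(0.44), np.int64(36)), (np.float64(0.444), np.int64(29)), (np.float64(0.436), np.int64(23)), (np.float64(0.448), np.int64(16))]
12 3257 [(np.float64(0.432), np.int64(35)), (np.float64(0.436), np.int64(30)), (np.float64(0.44), np.int64(20)), (np.float64(0.428), np.int64(16))]
```

send_rows(deltas="-45 -18 0 0 0 0 0; -45 -18 0 0 0 0 0; -45 -18 0 0 0 0 0; -45 -16 0 0 0 0 0; 0 0 0 0 0 -9.3 0; 0 0 0 0 0 0 0; 0 0 0 0 0 0 0")

```text
time: 2.33
position: [0.5551, -0.1795, 0.2923]
tool_rot: [0.648, 0.762, 0.0, -0.0]
ft_force: [-0.2, 0.5, -1.1]
grip_width: 0.0251
grip_force: 0.0
```

```bash
python3 - <<'E'
from h import *
np.set_printoptions(precision=4,suppress=True)
c=cam('wrist'); save(c,'w1'); np.save('/tmp/w1.npy',c,allow_pickle=True)
o=robot.get_obs(); print(o['time'],o['position'],o['tool_rot'],o['grip_width'], -c['R'].T@c['t'])
im=cv2.cvtColor(c['image'],cv2.COLOR_RGB2HSV)
v,u=np.nonzero((im[:,:,0]>12)&(im[:,:,0]<35)&(im[:,:,1]>80)); D=c['depth'][v,u]; W=world(c,np.c_[u,v],D); k=(D>0)&(abs(W[:,2]-.121)<.006)&(abs(W[:,0]-.55)<.06)&(abs(W[:,1]+.24)<.06)
print('brass',k.sum(), at_z(c,[[(u[k].min()+u[k].max())/2,(v[k].min()+v[k].max())/2]],.121) if k.sum() else 0)
P=cloud(c); G=(im[:,:,0]>50)&(im[:,:,0]<75)&(im[:,:,1]>120); Q=cloud(c,G); Q=Q[(abs(Q[:,2]-.095)<.008)]
print('lid',len(Q),cv2.minAreaRect(Q[:,:2].astype(np.float32)*1000),np.median(Q[:,2]))
for th in ('port','guide','cond_box'):
    for x in robot.find_in('wrist',th)[:2]: print(th,x)
R=P[(abs(P[:,2]-.048)<.003)&(P[:,0]>.4)&(P[:,0]<.7)&(P[:,1]<.0)&(P[:,1]>-.33)]
for d in (7,8,9,10,11):
    t=np.radians(d); x=R[:,0]*np.cos(t)+R[:,1]*np.sin(t); h,e=np.histogram(x,bins=np.arange(.3,.75,.004)); print(d,(h**2).sum(),[(round(e[i],3),h[i]) for i in np.argsort(-h)[:6]])
E
```

```text
2.375 [ 0.5552 -0.1793  0.2922] [ 0.6477  0.7619  0.     -0.    ] 0.02087879806322199 [ 0.5416 -0.1009  0.3839]
brass 367 [[ 0.5546 -0.2379  0.121 ]]
lid 14874 ((533.8759155273438, -146.16995239257812), (106.50849914550781, 159.05645751953125), 10.108759880065918) 0.09321358334639945
port {'box': [439.1, 243.8, 543.0, 325.5], 'p': 0.95}
port {'box': [232.4, 60.4, 368.4, 240.7], 'p': 0.93}
guide {'box': [222.8, 1.9, 385.1, 324.1], 'p': 0.95}
cond_box {'box': [441.4, 244.3, 538.9, 323.6], 'p': 0.89}
cond_box {'box': [235.9, 57.8, 366.7, 239.2], 'p': 0.57}
7 295521 [(np.float64(0.444), np.int64(259)), (np.float64(0.564), np.int64(248)), (np.float64(0.572), np.int64(219)), (np.float64(0.568), np.int64(207)), (np.float64(0.448), np.int64(173)), (np.float64(0.56), np.int64(131))]
8 364217 [(np.float64(0.568), np.int64(309)), (np.float64(0.444), np.int64(274)), (np.float64(0.564), np.int64(274)), (np.float64(0.56), np.int64(223)), (np.float64(0.44), np.int64(209)), (np.float64(0.572), np.int64(139))]
9 460685 [(np.float64(0.564), np.int64(498)), (np.float64(0.44), np.int64(271)), (np.float64(0.56), np.int64(260)), (np.float64(0.444), np.int64(205)), (np.float64(0.556), np.int64(104)), (np.float64(0.568), np.int64(103))]
10 624689 [(np.float64(0.56), np.int64(648)), (np.float64(0.44), np.int64(286)), (np.float64(0.556), np.int64(242)), (np.float64(0.436), np.int64(237)), (np.float64(0.564), np.int64(78)), (np.float64(0.444), np.int64(45))]
11 583301 [(np.float64(0.556), np.int64(645)), (np.float64(0.436), np.int64(265)), (np.float64(0.56), np.int64(175)), (np.float64(0.44), np.int64(169)), (np.float64(0.552), np.int64(151)), (np.float64(0.432), np.int64(121))]
```

View pics/w1.png

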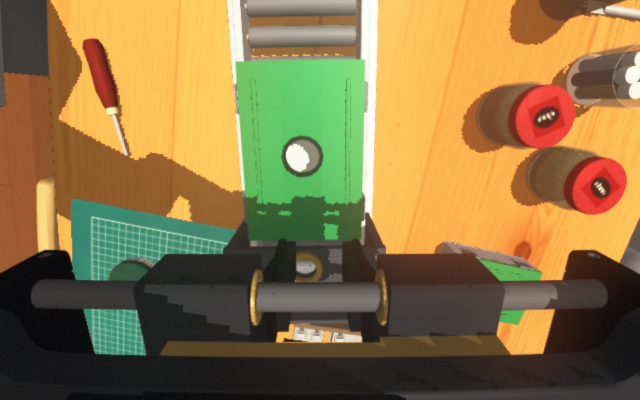

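The wrist view shows the green lid with its port at (302,155), free rollers above it (+y), and the bush at (307,265) behind the gripper bar. Yaw ≈ 10°, the box is about 95 mm short. I'm going behind its +y end.

send_rows(deltas="50 -5 0 0 0 -0.7 0; 50 -5 0 0 0 0 0; 51 -5 0 0 0 0 0; 0 0 40 0 0 0 0; 0 0 50 0 0 0 0; 0 0 50 0 0 0 0; 0 0 27 0 0 0 0; 0 0 0 0 0 0 0")

```text
time: 3.52
position: [0.5135, -0.0331, 0.1235]
tool_rot: [0.643, 0.766, -0.001, -0.002]
ft_force: [-0.2, -0.4, -0.4]
grip_width: 0.0004
grip_force: 0.0
```

```bash
python3 - <<'E'
from h import *
np.set_printoptions(precision=4,suppress=True)
s=cam('side'); sc=cam('scene'); w=cam('wrist')
o=robot.get_obs(); print(o['time'],o['position'],o['tool_rot'],o['grip_width'],o['ft_force'])
a=cv2.resize(s['image'][130:250,290:440,::-1],(400,320)); b=cv2.resize(sc['image'][160:300,270:445,::-1],(400,320)); d=cv2.resize(w['image'][:,:,::-1],(400,250))
can=np.zeros((570,800,3),np.uint8); can[:320,:400]=a; can[:320,400:]=b; can[320:,:400]=d; cv2.imwrite('pics/m2.png',can)
E
```

```text
3.675 [ 0.5155 -0.0338  0.1264] [0.6427 0.7661 0.0005 0.0011] 0.000528431468286601 [-0.4708 -0.1692  0.5315]
```

View pics/m2.png

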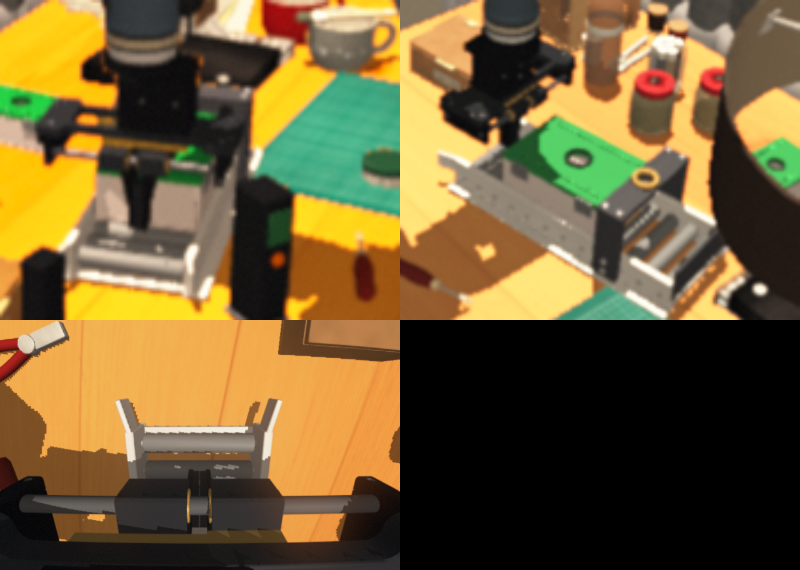

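The fingers sit closed and centred between the rails behind the box, and the bridge is clear. Pushing.

send_rows(deltas="-15 0 0 0 0 0 0; -10 0 0 0 0 0 0; -10 0 0 0 0 0 0; -12 0 0 0 0 0 0; -12 0 0 0 0 0 0; -12 0 0 0 0 0 0; -12 0 0 0 0 0 0; -12 0 0 0 0 0 0; 0 0 0 0 0 0 0")

```text
time: 4.8
position: [0.5315, -0.1288, 0.1252]
tool_rot: [0.643, 0.766, -0.0, 0.001]
ft_force: [0.0, -0.6, -0.8]
grip_width: 0.0003
grip_force: 0.0
```

```bash
cat > m.py <<'E'
from h import *
np.set_printoptions(precision=4,suppress=True)
o=robot.get_obs(); print(o['time'],o['position'],o['ft_force'])
for n in ('scene','side'):
    c=cam(n); im=cv2.cvtColor(c['image'],cv2.COLOR_RGB2HSV)
    G=(im[:,:,0]>50)&(im[:,:,0]<75)&(im[:,:,1]>120); Q=cloud(c,G); Q=Q[(abs(Q[:,2]-.095)<.008)&(abs(Q[:,0]-.54)<.1)]
    if len(Q): print(n,'lid',len(Q),cv2.minAreaRect(Q[:,:2].astype(np.float32)*1000))
    e=np.array([-.1736,.9848]); s=(Q[:,:2]-[.5535,-.241])@e; print('station y of lid span',np.percentile(s,[.5,99.5]))
E
python3 m.py
```

```text
4.8 [ 0.5315 -0.1288  0.1252] [ 0.0232 -0.5742 -0.7744]
scene lid 1048 ((548.5357055664062, -218.32057189941406), (111.56098937988281, 166.310302734375), 9.786200523376465)
station y of lid span [-0.0585  0.1016]
side lid 232 ((542.1126098632812, -185.65118408203125), (104.85591125488281, 119.38179016113281), 9.036867141723633)
station y of lid span [-0.0025  0.1147]
```

send_rows(deltas="-6 0 0 0 0 0 0; -6 0 0 0 0 0 0; -4 0 0 0 0 0 0; -3 0 0 0 0 0 0; -2 0 0 0 0 0 0; 0 0 0 0 0 0 0")

```text
time: 5.65
position: [0.535, -0.1483, 0.1253]
tool_rot: [0.643, 0.766, 0.0, 0.0]
ft_force: [0.4, -0.2, 0.3]
grip_width: 0.0004
grip_force: 0.1
```

```bash
python3 m.py
```

```text
5.65 [ 0.535  -0.1483  0.1253] [ 0.4279 -0.1926  0.2646]
scene lid 1086 ((550.43017578125, -236.05734252929688), (110.84569549560547, 167.39552307128906), 10.253952026367188)
station y of lid span [-0.0774  0.0829]
side lid 222 ((546.2431030273438, -198.47669982910156), (106.53247833251953, 103.68498992919922), 9.528468132019043)
station y of lid span [-0.0075  0.0893]
```

send_rows(deltas="-1.5 0 0 0 0 0 0; -1.5 0 0 0 0 0 0; -1 0 0 0 0 0 0; 0 0 0 0 0 0 0; 0 0 0 0 0 0 0")

```text
time: 6.38
position: [0.5354, -0.1521, 0.1252]
tool_rot: [0.643, 0.766, -0.0, 0.0]
ft_force: [0.4, 1.2, -0.4]
grip_width: 0.0003
grip_force: 0.1
```

```bash
python3 m.py
```

```text
6.375 [ 0.5354 -0.1521  0.1252] [ 0.4471  1.215  -0.4119]
scene lid 1081 ((551.4589233398438, -241.80783081054688), (110.43955993652344, 164.16468811035156), 9.308513641357422)
station y of lid span [-0.0814  0.0786]
side lid 216 ((546.2593383789062, -197.06004333496094), (108.04934692382812, 108.17227172851562), 10.061599731445312)
station y of lid span [-0.0085  0.0892]
```

send_rows(deltas="-1 0 0 0 0 0 0; -1 0 0 0 0 0 0; -1 0 0 0 0 0 0; 0 0 0 0 0 0 0; 0 0 0 0 0 0 0")

```text
time: 7.1
position: [0.5357, -0.1547, 0.1252]
tool_rot: [0.643, 0.766, -0.0, -0.0]
ft_force: [1.1, 1.4, 0.4]
grip_width: 0.0005
grip_force: 1.0
```

```bash
python3 m.py
```

```text
7.1 [ 0.5357 -0.1547  0.1252] [1.0627 1.4322 0.358 ]
scene lid 1061 ((551.5294189453125, -242.778076171875), (110.10984802246094, 165.90985107421875), 9.395401954650879)
station y of lid span [-0.0828  0.0756]
side lid 213 ((548.20556640625, -203.9074249267578), (107.68623352050781, 96.93553924560547), 10.949495315551758)
station y of lid span [-0.01    0.0813]
```

send_rows(deltas="-1 0 0 0 0 0 0; -1 0 0 0 0 0 0; -1 0 0 0 0 0 0; 0 0 0 0 0 0 0")

```text
time: 7.7
position: [0.5354, -0.1551, 0.1252]
tool_rot: [0.643, 0.766, 0.001, -0.003]
ft_force: [0.2, 10.7, 3.3]
grip_width: 0.0002
grip_force: 5.1
```

send_rows(deltas="0 0 0 0 0 0 0; 0 0 0 0 0 0 0; 10 0 0 0 0 0 0; 20 0 0 0 0 0 0; 0 0 -40 0 0 0 0; 0 0 -55 0 0 0 0; 0 0 -55 0 0 0 0; 0 0 -55 0 0 0 0")

```text
time: 8.7
position: [0.5308, -0.1275, 0.3319]
tool_rot: [0.643, 0.766, -0.0, 0.0]
ft_force: [1.1, -1.1, -0.0]
grip_width: 0.0004
grip_force: 0.0
```

send_rows(deltas="49 -2 0 0 0 0 1; 49 -2 0 0 0 0 1; 49 -2 0 0 0 0 1; 49 -2 0 0 0 0 1; 49 -2 0 0 0 0 1; 49 -2 0 0 0 0 1; 49 -2 0 0 0 0 1; 49 -3 0 0 0 0 1; 0 0 0 0 0 0 1")

```text
time: 9.82
position: [0.4446, 0.2577, 0.3301]
tool_rot: [0.641, 0.768, 0.0, -0.0]
ft_force: [0.1, 0.3, -0.5]
grip_width: 0.0816
grip_force: 0.0
```

```bash
cat >> m.py <<'E'
E
python3 m.py; cat > p.py <<'E'
from h import *
np.set_printoptions(precision=4,suppress=True)
c=cam('wrist'); o=robot.get_obs(); print(o['time'],o['position'],o['tool_rot'],o['grip_width'])
P=cloud(c); Q=P[(abs(P[:,0]-.4455)<.045)&(abs(P[:,1]-.288)<.045)&(P[:,2]>.12)]
zt=np.percentile(Q[:,2],97); T=Q[Q[:,2]>zt-.006]; print('n',len(T),'top z',zt,cv2.minAreaRect(T[:,:2].astype(np.float32)*1000),T[:,:2].min(0),T[:,:2].max(0))
print(robot.find_in('wrist','probe_grip')[:2])
E
python3 p.py; python3 - <<'E'
from h import *
save(cam('wrist'),'w2')
E
```

```text
9.825 [0.4446 0.2577 0.3301] [ 0.0609  0.2562 -0.4736]
scene lid 1057 ((551.2993774414062, -245.87152099609375), (109.31271362304688, 159.81988525390625), 10.183344841003418)
station y of lid span [-0.0832  0.0742]
side lid 416 ((546.3009033203125, -242.47689819335938), (93.77591705322266, 161.90585327148438), 10.430427551269531)
station y of lid span [-0.0784  0.08  ]
9.975 [0.4461 0.2545 0.3301] [ 0.6426  0.7662 -0.0003  0.0003] 0.08578232069947085
n 12637 top z 0.37267857965602647 ((445.4969177246094, 281.26446533203125), (91.72570037841797, 5.374639511108398), 9.158785820007324) [0.4005 0.2718] [0.4905 0.2906]
[{'box': [114.9, 195.2, 218.2, 278.8], 'p': 0.92}, {'box': [315.5, 138.3, 355.2, 199.5], 'p': 0.83}]
```

View pics/w2.png

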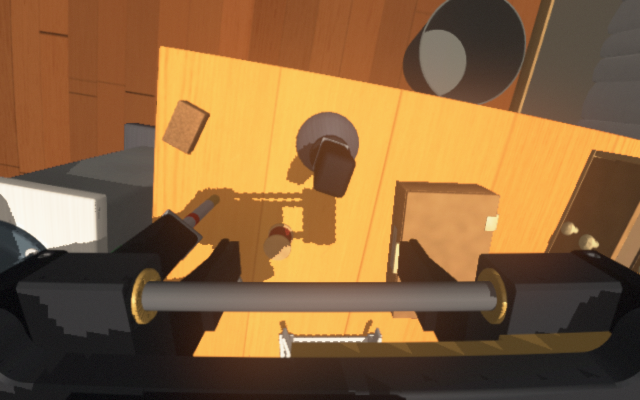

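The wrist view shows the probe's handle top at about (335,180) over its round foot (328,140), and the taller decoy at (170,240), close by the left finger.

```bash
sed -i 's/(P\[:,2\]>.12)\]/(P[:,2]>.12)\&(P[:,2]<.22)]/' p.py; cat >> p.py <<'E'
T=Q[Q[:,2]>zt-.004]; 
# min bounding rect with trimmed extents over angles
best=[]
for d in range(0,180,2):
    t=np.radians(d); a=T[:,:2]@[np.cos(t),np.sin(t)]; b=T[:,:2]@[-np.sin(t),np.cos(t)]
    ea=np.percentile(a,[1,99]); eb=np.percentile(b,[1,99]); ca,cb=ea.mean(),eb.mean()
    best.append((np.ptp(ea)*np.ptp(eb),d,np.ptp(ea),np.ptp(eb),ca*np.cos(t)-cb*np.sin(t),ca*np.sin(t)+cb*np.cos(t)))
for r in sorted(best)[:4]: print(np.round(r,4))
D=P[(abs(P[:,0]-.31)<.05)&(abs(P[:,1]-.19)<.05)&(P[:,2]>.2)&(P[:,2]<.26)]
if len(D): print('decoy',D.min(0),D.max(0))
E
python3 p.py
```

```text
10.125 [0.4468 0.2538 0.3302] [ 0.6435  0.7654 -0.0002  0.0001] 0.08694581407694041
n 1395 top z 0.2001457969589386 ((450.322021484375, 288.6691589355469), (30.03025245666504, 24.05363655090332), 81.37593078613281) [0.437  0.2729] [0.4633 0.3046]
[{'box': [112.3, 194.9, 216.9, 278.0], 'p': 0.89}, {'box': [311.0, 139.5, 355.5, 196.1], 'p': 0.65}]
[ 0.0006 80.      0.0281  0.0226  0.4502  0.2889]
[  0.0006 170.       0.0226   0.0281   0.4502   0.2889]
[ 0.0006 82.      0.0281  0.0226  0.4502  0.2889]
[  0.0006 172.       0.0226   0.0281   0.4502   0.2889]
decoy [0.3034 0.1897 0.2   ] [0.3386 0.2142 0.2195]
```

send_rows(deltas="0 0 0 0 0 9.5 1; 0 0 0 0 0 9.5 1; 17 -1 0 0 0 0 1; 18 -1 0 0 0 0 1; 0 0 0 0 0 0 1; 0 0 0 0 0 0 1")

```text
time: 10.92
position: [0.4497, 0.29, 0.33]
tool_rot: [0.76, 0.65, -0.0, 0.0]
ft_force: [-0.8, 0.5, 0.1]
grip_width: 0.0869
grip_force: 0.0
```

```bash
python3 p.py; python3 -c "
from h import *
for i in range(3): cam('wrist'); o=robot.get_obs(); print(o['position'],o['tool_rot'])"
```

```text
10.975 [0.4497 0.2898 0.3301] [ 0.76    0.6499 -0.0004  0.    ] 0.0869005987455696
n 1253 top z 0.20003664901615345 ((450.311767578125, 289.3371887207031), (29.20684051513672, 23.747722625732422), 81.52620697021484) [0.4369 0.2737] [0.4635 0.3049]
[{'box': [192.4, 312.2, 226.9, 361.4], 'p': 0.77}, {'box': [304.9, 179.5, 337.5, 240.8], 'p': 0.62}]
[ 0.0006 80.      0.0281  0.0223  0.4505  0.2891]
[  0.0006 170.       0.0223   0.0281   0.4505   0.2891]
[ 0.0006 82.      0.0279  0.0227  0.4506  0.2891]
[  0.0006 172.       0.0227   0.0279   0.4506   0.2891]
decoy [0.332  0.189  0.2001] [0.3392 0.1995 0.2135]
[0.44975279 0.28953035 0.33016414] [ 7.60314771e-01  6.49554763e-01 -2.41550183e-04  5.33452018e-06]
[0.44982327 0.28948944 0.33021159] [ 7.60397488e-01  6.49457959e-01 -1.40182121e-04  4.65990681e-06]
[0.44987623 0.28948077 0.33026969] [ 7.60449350e-01  6.49397245e-01 -6.65667883e-05  1.61242661e-05]
```

send_rows(deltas="0 1 40 0 0 0 1; 0 0 40 0 0 0 1; 0 0 25 0 0 0 1; 0 0 18 0 0 0 1; 0 0 0 0 0 0 1; 0 0 0 0 0 0 1", newtons=15)

```text
time: 11.92
position: [0.4515, 0.2897, 0.2079]
tool_rot: [0.76, 0.649, 0.001, 0.0]
ft_force: [-0.1, -0.3, -0.2]
grip_width: 0.0871
grip_force: 0.0
```

send_rows(deltas="0 0 0 0 0 0 0; 0 0 0 0 0 0 0; 0 0 0 0 0 0 0; 0 0 0 0 0 0 0; 0 0 0 0 0 0 0; 0 0 0 0 0 0 0; 0 0 0 0 0 0 0")

```text
time: 12.8
position: [0.4509, 0.2896, 0.2072]
tool_rot: [0.76, 0.649, -0.0, -0.0]
ft_force: [-0.4, 1.1, 0.1]
grip_width: 0.0248
grip_force: 0.8
```

send_rows(deltas="0 0 0 0 0 0 0; 0 0 0 0 0 0 0; 0 0 0 0 0 0 0; 0 0 0 0 0 0 0", newtons=20)

```text
time: 13.3
position: [0.4509, 0.2896, 0.2072]
tool_rot: [0.76, 0.649, -0.0, -0.0]
ft_force: [-0.7, 0.5, -0.4]
grip_width: 0.024
grip_force: 20.0
```

send_rows(deltas="0 0 -8 0 0 0 0; 0 0 -15 0 0 0 0; 0 0 -20 0 0 0 0; 0 0 -20 0 0 0 0; 0 0 -20 0 0 0 0; 0 0 -20 0 0 0 0; 0 0 -20 0 0 0 0; 0 0 -20 0 0 0 0; 0 0 0 0 0 0 0")

```text
time: 14.42
position: [0.4516, 0.2899, 0.3528]
tool_rot: [0.76, 0.649, 0.003, 0.001]
ft_force: [0.5, 0.3, -1.8]
grip_width: 0.0235
grip_force: 20.0
```

```bash
python3 - <<'E'
from h import *
np.set_printoptions(precision=4,suppress=True)
s=cam('side'); sc=cam('scene'); o=robot.get_obs(); print(o['position'],o['tool_rot'],o['grip_width'],o['ft_force'])
can=np.zeros((480,800,3),np.uint8)
for i,c in enumerate((s,sc)):
    p=proj(c,o['position']-np.array([0,0,.12]))[0]; u,v=int(p[0]),int(p[1]); print(u,v)
    cr=c['image'][max(v-60,0):v+60,max(u-50,0):u+50,::-1]; can[:,i*400:i*400+400]=cv2.resize(cr,(400,480),interpolation=cv2.INTER_CUBIC)
cv2.imwrite('pics/m3.png',can)
E
```

```text
[0.4505 0.2895 0.3504] [0.7604 0.6495 0.0001 0.    ] 0.02373493578889403 [-0.1471 -0.8282 -1.8258]
306 212
239 139
```

View pics/m3.png

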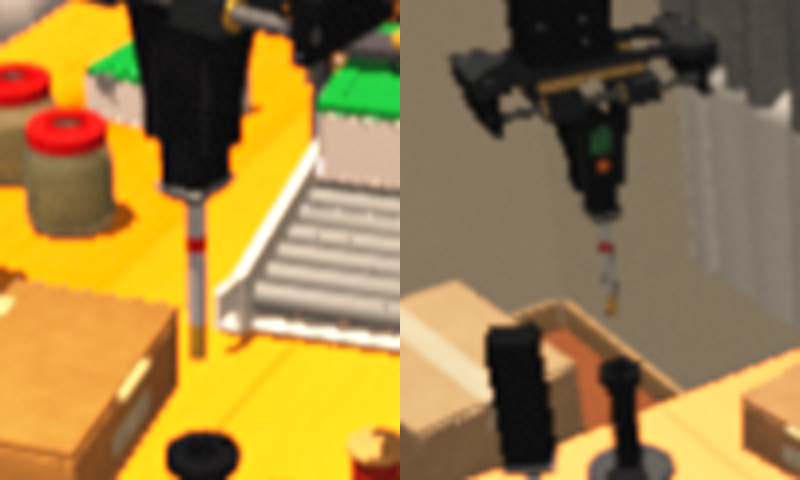

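The side crop shows the probe hanging upright and clear of its tube (tube mouth at (203,455)), with the band at (196,243) and the tip at (198,355). Now over the track, stopping just past the guide so the wrist camera sees the bush.

send_rows(deltas="-20 6 0 0 0 0 0; -40 13 0 0 0 0 0; -50 16 0 0 0 0 0; -50 16 0 0 0 0 0; -50 16 0 0 0 0 0; -50 16 0 0 0 0 0; -50 16 0 0 0 0 0; -50 16 0 0 0 0 0; -50 16 0 0 0 0 0; -50 16 0 0 0 0 0")

```text
time: 15.78
position: [0.5237, -0.1892, 0.3491]
tool_rot: [0.761, 0.649, -0.0, -0.001]
ft_force: [-0.1, 0.5, -0.8]
grip_width: 0.024
grip_force: 20.0
```

send_rows(deltas="-50 16 0 0 0 0 0; -40 13 0 0 0 0 0; -18 8 0 0 0 0 0; 0 0 0 0 0 0 0; 0 0 0 0 0 0 0; 0 0 0 0 0 0 0; 0 0 0 0 0 0 0")

```text
time: 16.65
position: [0.5438, -0.299, 0.3506]
tool_rot: [0.76, 0.65, 0.0, 0.0]
ft_force: [0.1, -0.7, -1.7]
grip_width: 0.0237
grip_force: 20.0
```

```bash
cat > g.py <<'E'
from h import *
np.set_printoptions(precision=4,suppress=True)
o=robot.get_obs(); print(o['time'],o['position'],o['tool_rot'],o['grip_width'],o['grip_force'])
for n in ('wrist','scene','side'):
    c=cam(n); im=cv2.cvtColor(c['image'],cv2.COLOR_RGB2HSV)
    v,u=np.nonzero((im[:,:,0]>10)&(im[:,:,0]<35)&(im[:,:,1]>80)); D=c['depth'][v,u]; W=world(c,np.c_[u,v],D)
    k=(D>0)&(abs(W[:,2]-.121)<.006)&(abs(W[:,0]-.5535)<.03)&(abs(W[:,1]+.241)<.03)
    if k.sum()<10: print(n,'none'); continue
    pts=np.c_[u[k],v[k]].astype(np.float32); hull=cv2.convexHull(pts); M=cv2.moments(hull); e=[M['m10']/M['m00'],M['m01']/M['m00']]
    mp=at_z(c,pts,.121); (cx,cy),r=cv2.minEnclosingCircle((mp[:,:2]*1000).astype(np.float32))
    print(n,k.sum(),'hull px',np.round(e,1),at_z(c,[e],.121)[0],'circ',cx,cy,r)
E
python3 g.py; python3 -c "
from h import *
save(cam('wrist'),'w3')"
```

```text
16.65 [ 0.5438 -0.299   0.3506] [0.76 0.65 0.   0.  ] 0.02371028048086639 19.998796158470213
wrist 503 hull px [317.8 130.1] [ 0.5511 -0.2426  0.121 ] circ 551.0418090820312 -242.52932739257812 16.221712112426758
scene 82 hull px [377.1 237.6] [ 0.5518 -0.2444  0.121 ] circ 552.4138793945312 -244.10816955566406 20.088916778564453
side 64 hull px [358.8 161.9] [ 0.5523 -0.2346  0.121 ] circ 548.8433227539062 -235.431884765625 25.14732551574707
```

View pics/w3.png

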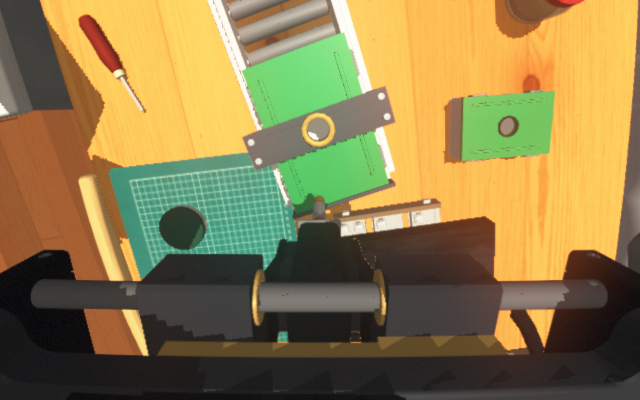

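The wrist view shows the bush clean at (318,130), radius 16.2 mm as it should be, with the box's lid under the bridge. I'm moving above it, still 20 mm clear, and will compare tip and bush in the fixed cameras.

send_rows(deltas="20 -0.5 0 0 0 0 0; 20 -0.5 0 0 0 0 0; 12 -0.4 0 0 0 0 0; 5.7 0 0 0 0 0 0; 0 0 8 0 0 0 0; 0 0 0 0 0 0 0; 0 0 0 0 0 0 0; 0 0 0 0 0 0 0")

```text
time: 17.85
position: [0.5514, -0.2435, 0.3423]
tool_rot: [0.761, 0.649, -0.0, 0.0]
ft_force: [-0.1, 0.5, -1.5]
grip_width: 0.0238
grip_force: 20.0
```

```bash
cat > v.py <<'E'
from h import *
np.set_printoptions(precision=4,suppress=True)
o=robot.get_obs(); T=o['position']; print(o['time'],T,o['tool_rot'])
can=np.zeros((560,800,3),np.uint8)
for i,n in enumerate(('side','scene')):
    c=cam(n); 
    for nm,dz in (('tip',.188),('band',.122),('handle_bot',.096)): print(n,nm,proj(c,T-[0,0,dz])[0].round(1))
    print(n,'guide',proj(c,[.5514,-.2418,.121])[0].round(1))
    p=proj(c,T-np.array([0,0,.16]))[0]; u,v=int(p[0]),int(p[1])
    np.savez('/tmp/'+n+'v.npz',im=c['image'],dp=c['depth'])
    cr=c['image'][v-35:v+35,u-25:u+25,::-1]; print('crop origin',u-25,v-35,'x8'); can[:,i*400:i*400+400]=cv2.resize(cr,(400,560),interpolation=cv2.INTER_CUBIC)
cv2.imwrite('pics/m4.png',can)
E
python3 v.py
```

```text
17.85 [ 0.5514 -0.2435  0.3423] [ 0.7606  0.6492 -0.      0.0001]
side tip [360.6 150.3]
side band [361.3 128.7]
side handle_bot [361.6 120. ]
side guide [360.  161.1]
crop origin 335 106 x8
scene tip [378.  228.1]
scene band [380.6 208.5]
scene handle_bot [381.6 200.3]
scene guide [376.3 237.2]
crop origin 354 184 x8
```

View pics/m4.png

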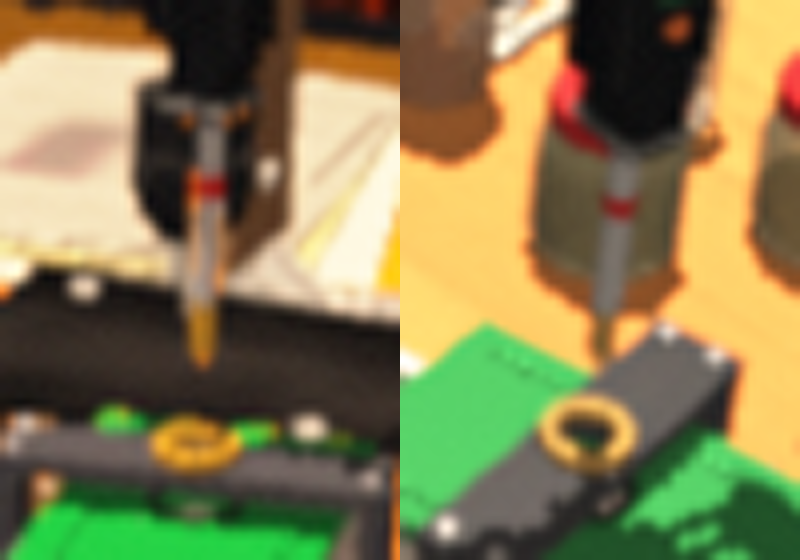

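Both views show the tip above the bush: side tip (203,365) over bush (197,445), scene tip (602,360) with bush (588,433). The residuals against projection agree, so the probe axis follows the TCP and needs about +1.5 mm along y.

send_rows(deltas="1 0 0 0 0 0 0; 0 0 0 0 0 0 0; 0 0 0 0 0 0 0; 0 0 0 0 0 0 0")

```text
time: 18.45
position: [0.5516, -0.242, 0.3423]
tool_rot: [0.76, 0.649, 0.0, 0.0]
ft_force: [1.0, -0.2, -0.9]
grip_width: 0.0236
grip_force: 20.0
```

```bash
python3 -c "
from h import *
P=[]
for i in range(8): cam('side'); P.append(robot.get_obs()['position'])
P=np.array(P); print(P.mean(0),P.std(0)); o=robot.get_obs();print(o['tool_rot'],o['time'])"; python3 g.py
```

```text
[ 0.55160755 -0.24201608  0.34225132] [9.13521400e-06 9.74893413e-06 1.19184551e-05]
[ 7.60414629e-01  6.49437904e-01 -7.32194126e-06 -5.98868531e-06] 18.85
18.85 [ 0.5516 -0.242   0.3423] [ 0.7604  0.6494 -0.     -0.    ] 0.024098019899986996 19.99886640580371
wrist 424 hull px [319.1 188.9] [ 0.5513 -0.2412  0.121 ] circ 551.2799072265625 -241.5831756591797 16.370864868164062
scene 84 hull px [377.  237.8] [ 0.5511 -0.245   0.121 ] circ 551.87646484375 -246.07565307617188 21.570127487182617
side 65 hull px [358.9 161.9] [ 0.5521 -0.2346  0.121 ] circ 550.6785888671875 -235.80154418945312 24.793109893798828
```

Wrist view and TCP agree within 1 mm. Descending.

send_rows(deltas="0.6 0 10 0 0 0 0; 0 0 12 0 0 0 0; 0 0 12 0 0 0 0; 0 0 10 0 0 0 0; 0 0 6 0 0 0 0; 0 0 0 0 0 0 0; 0 0 0 0 0 0 0; 0 0 0 0 0 0 0")

```text
time: 20.0
position: [0.5519, -0.2416, 0.2928]
tool_rot: [0.76, 0.649, 0.0, 0.001]
ft_force: [-0.6, -0.1, -1.8]
grip_width: 0.0241
grip_force: 20.0
```

```bash
sed -i 's/m4.png/m5.png/' v.py; python3 v.py
```

```text
20.0 [ 0.5519 -0.2416  0.2928] [0.7604 0.6494 0.0002 0.0005]
side tip [359.7 166.2]
side band [360.4 145.2]
side handle_bot [360.7 136.7]
side guide [360.  161.1]
crop origin 334 122 x8
scene tip [375.8 241.5]
scene band [378.2 222.9]
scene handle_bot [379.2 215.2]
scene guide [376.3 237.2]
crop origin 351 198 x8
```

View pics/m5.png

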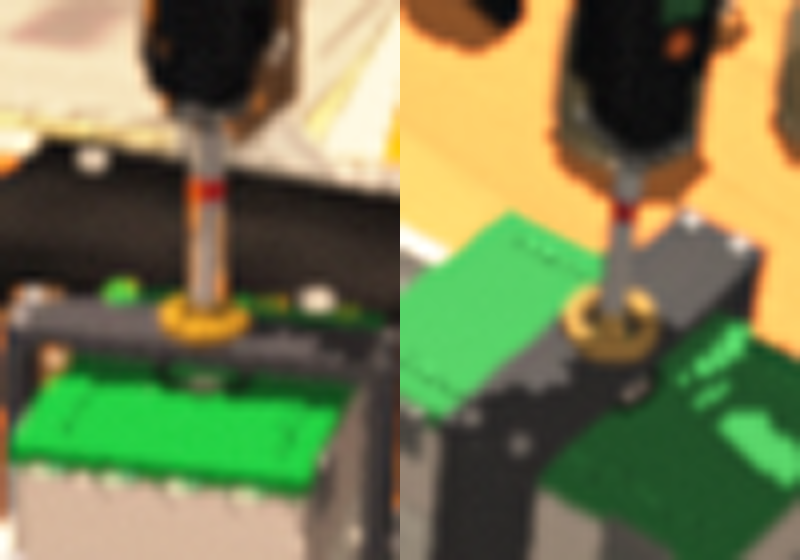

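Side shows the shaft entering the bush centrally at (203,305), with the grommet right below; scene shows it entering at (612,315), bush centre (612,322). Continuing down to the band.

send_rows(deltas="0 0 8 0 0 0 0; 0 0 10 0 0 0 0; 0 0 10 0 0 0 0; 0 0 10 0 0 0 0; 0 0 7 0 0 0 0; 0 0 3.8 0 0 0 0; 0 0 0 0 0 0 0; 0 0 0 0 0 0 0; 0 0 0 0 0 0 0")

```text
time: 21.22
position: [0.5519, -0.2415, 0.2439]
tool_rot: [0.76, 0.649, 0.0, 0.0]
ft_force: [-0.2, 0.3, -1.3]
grip_width: 0.0242
grip_force: 20.0
```

```bash
sed -i 's/m5.png/m6.png/;s/.16\]))/.12]))/' v.py; python3 v.py; python3 m.py; python3 -c "
from h import *
o=robot.get_obs(); print(o['position'],o['tool_rot'],o['grip_force'])"
```

```text
21.225 [ 0.5519 -0.2415  0.2439] [0.7604 0.6495 0.0001 0.0004]
side tip [359.2 181.2]
side band [359.9 160.8]
side handle_bot [360.1 152.5]
side guide [360.  161.1]
crop origin 334 125 x8
scene tip [374.  254.5]
scene band [376.4 236.8]
scene handle_bot [377.3 229.5]
scene guide [376.3 237.2]
crop origin 351 201 x8
21.325 [ 0.5518 -0.2415  0.2437] [ 0.556   0.1556 -0.6407]
scene lid 1045 ((550.0463256835938, -246.03237915039062), (109.13490295410156, 159.85198974609375), 10.437070846557617)
station y of lid span [-0.0831  0.0736]
side lid 510 ((553.9130249023438, -240.83200073242188), (109.36785125732422, 169.62245178222656), 9.715666770935059)
station y of lid span [-0.0753  0.082 ]
[ 0.55174583 -0.24147018  0.24364972] [7.60400627e-01 6.49454272e-01 5.10252542e-05 1.81033948e-04] 19.998794202692807
```

View pics/m6.png

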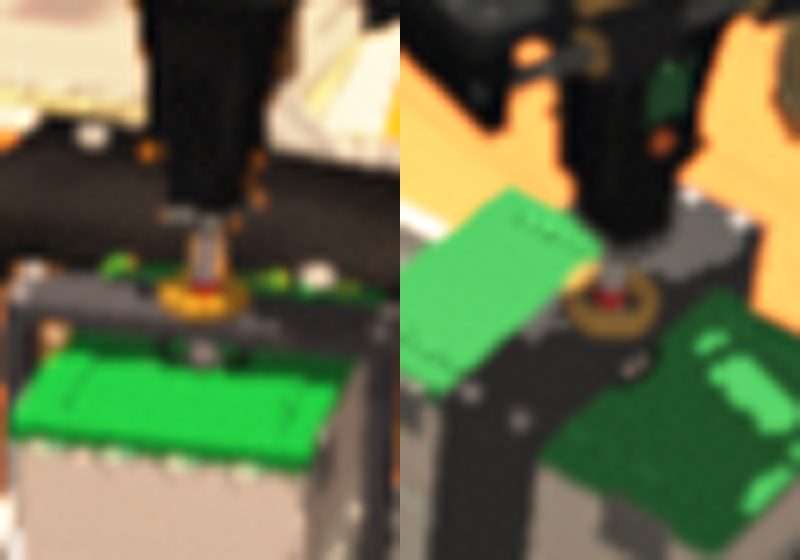

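The red band sits level with the rim and centred: scene band (612,298) in bush (612,300), side (204,290). The box is home and there is no contact force. Handing in.

```bash
python3 -c "
from rig import robot
print(robot.hand_in())"
```

```text
the job is handed in; nothing more can be done
None
```

The job is handed in, though no verdict came back: the box is home against the stop, and the probe is still held upright and steady, centred in the bush with the red band level with its rim.

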